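Stop the feed and hold the sagging guard gate ajar

TASK

Throw the feed lever from its middle notch into the notch marked by the upright pointed pin, so that its pawl drops in, and leave it there. Then free the low guard gate: its barrel bolt sags and its hooked nose is caught behind the keeper's bent-up lip, so lift the bolt by its ball knob and draw it over the lip towards the hinge without wrenching it against the keeper, and swing the gate towards the robot until it stands about 25 degrees ajar. The gate springs shut by itself, so finish while still holding it ajar, and leave the loose things lying about where they are.

Things in the scene. Friction and masses are not known exactly. Their poses are not given: they have to be found in the camera images.
- lever_base: fixed grey stand of the feed lever, foot 160 x 100 mm; origin: centre of its underside on the table. The lever swings in its x-z plane about a pivot 50 mm above the origin (axis along its y). A notched steel quadrant (radius 84 mm about the pivot) stands 16 mm to the +y side of the lever and an aluminium index block (110 x 20 mm, top 105 mm above the table) 40 mm to the +y side. Notches at lever values -0.40, 0 and +0.40
- feed_lever (a joint): angle of the feed lever, rad: 0 upright in the middle notch, positive leaning to the stand's +x, stops at -0.6 and 0.6, rubs lightly and stays roughly where it is left; about 4 to 6 N sideways at the knob throws it out of a notch
- lever_knob (a point): centre of the lever's black ball knob, 24 mm diameter, on the end of a 10 mm rod, 160 mm from the pivot (210 mm above the table when upright)
- lever_pawl_pin (a point): point on the lever where its spring pawl's pin meets the quadrant, 85 mm from the pivot, 16 mm to the stand's +y side of the lever
- lever_pawl (a joint): how far the spring pawl is raised, m: about 0 when it lies down in a notch, about 0.002 to 0.003 between notches
- mark_pin: upright steel pin with a pointed top, 16 mm diameter, 36 mm tall, fixed on the index block beside the wanted notch (33 mm to the -x or the +x side of the block's middle); origin: centre of its foot, axes parallel to the stand's. The wanted notch is the one at the same x of the stand (lever value -0.40 or +0.40). The opposite outer notch has only a flat screw head, 12 mm diameter, 4 mm high
- guard: fixed outfeed guard: foot plate 200 x 370 mm, deck behind the gate (top 40 mm), hinge post at its +y end (160 mm tall) and latch post at its -y end. Origin: on the table below the middle of the shut gate, +y towards the hinge, -x the side towards which the gate opens (robot's side). Vertical hinge axis at x 0, y +125 mm
- gate_hinge (a joint): opening angle of the gate, rad: 0 shut, positive towards the robot (guard's -x), stop at 0.9. A spring shuts it (0.3 N m when shut, 0.6 N m per rad more, 2 to 3 N at the bolt's knob)
- gate_frame: the gate: aluminium frame 230 mm wide, 18 mm thick, from 44 to 130 mm above the table, with a clear panel, carrying the barrel bolt on its top rail. Origin: on the hinge axis at table height; when shut, axes as the guard's, so the gate runs along -y
- gate_edge (a point): middle of the top of the gate's free end, 231 mm from the hinge axis, 130 mm above the table
- barrel_pivot (a point): the loose screw on which the bolt's barrel hangs, 95 mm from the hinge axis, 150 mm above the table; barrel and bolt turn about it in the plane of the gate
- bolt_lift (a joint): angle by which the barrel with the bolt is raised from its sagging rest, rad: 0 at rest (bolt slopes 0.07 rad down towards the keeper), stop at 0.13. It falls back when let go; lifting takes about 2 N at the knob. The nose clears the lip from about 0.055
- bolt_draw (a joint): how far the bolt is drawn along itself towards the hinge, m: 0 as found, stops at -0.006 and 0.052, slides with about 1 to 2 N. Unlifted, it is caught at about 0.002. From 0.025 on the nose is out of the keeper
- bolt_knob (a point): centre of the bolt's black ball knob, 24 mm diameter, on an 8 mm stem, 45 mm above the bolt rod (10 mm thick) and 115 mm along it from the pivot; about 187 mm above the table as found. Lifting it about 10 mm (at most 14) takes the nose over the lip; it then also shifts about 4 mm towards the hinge
- bolt_nose (a point): lowest point of the bolt's hooked nose (hook 14 x 10 mm, reaching 14 mm below the rod's axis), 165 mm along the rod from the pivot
- keeper: fixed steel keeper on the latch post: two cheeks 50 mm high, 24 mm apart, a bridge over their top, and a lip 6 mm thick on the gate side at guard y -122 to -128 mm, bent up to 132 mm above the table. The hook stands behind the lip, 8 mm below its edge. Origin and axes: those of the guard
- card_a: loose bystander: flat aluminium pocket card 54 x 90 x 4 mm lying on the deck behind the gate
- card_b: a second such card beside it on the deck
- screwdriver: loose bystander: screwdriver lying between lever and guard
- wrench: loose bystander: wrench lying on the table right of the lever
- bottle: loose bystander: white bottle, 60 mm diameter, 150 mm tall
- canister: loose bystander: closed steel canister, 70 mm diameter, 70 mm tall
- thumb_nut: loose bystander: stepped steel nut, 32 mm diameter, 20 mm tall
- format_plate: loose bystander: flat aluminium format plate 100 x 130 x 12 mm lying on the table at the left
Things that resemble listed ones, but are neither listed nor needed, are in the scene too. Leave any pink or yellow look-alike of the lever_base alone.

How it is judged:
By the outcome, as a careful person would: the job done as asked, in the order asked, and still so for the second after the job is handed in, while the arm keeps its last pose, push and grip.
It also fails if it takes over 45 s, if anything falls off the work surface, if the arm or the gripper's body presses on something with over 40 N, if the wrist force passes 120 N, or if a joint passes its speed limit or range.

ROBOT

A 6-joint arm with a two-finger parallel gripper is mounted at the origin on the work surface. World frame = base frame: x ahead of the robot, y to its left, z up, the work surface at z = 0. Lengths are in m, angles in rad, forces in N, time in s.
With the tool pointing down it reaches from about 0.3 to 0.775 m from the base axis. Payload 14.6 kg.
Tool frame: the origin (TCP) lies at the very end of the fingers, on their centre line; the grasp point (between the pads) lies 19 mm behind it; x points along the fingers, y is the direction in which the jaws open and shut, and the axes are right-handed (so a half turn about x gives the same grasp; the last joint's range is limited). The gripper opens to 94 mm and grips with 3 to 60 N. Pads are 16 mm wide; open, the fingers measure 119 mm over their backs; the gripper's body (75 mm by 177 mm) begins 78 mm behind the grasp point.
Start: joints at [-1.408, 0.3, 1.521, -0, 1.321, -0.067], TCP at [0.125, -0.536, 0.205] pointing down, gripper open.
Joint ranges: [-3.03, 3.03], [-0.79, 2.21], [0.23, 2.52], [-1.04, 4.18], [0, 3.07], [-2.55, 2.55]. Speed limits (rad/s): [2.22, 2.22, 2.57, 3.14, 3.14, 3.14].

INTERFACE

Orientations are given as [roll, pitch, yaw] about the fixed x, y, z axes, in that order (R = Rz(yaw) Ry(pitch) Rx(roll)).
In Python, from station import ctrl, viewer, hand_in gives the robot as it stands. The module is installed in compiled form; this text tells all that it offers.
- The arm moves only by the tool play_rows, never from a script. Its argument "deltas" is a list that holds one entry, the list of rows, each a list of 7 numbers: the shift along the tool's x, y, z in mm, then the turn, a rotation vector about the tool's x, y, z in rad, then the finger opening in mm, from 0 to 94. In form: [[[dx, dy, dz, ax, ay, az, gripper], ...]]. A call has 1 to 10 rows; each row shifts and turns the commanded pose from where the row before left it, along the tool's axes as they then stand; what a row does not reach is not made up. A row lasts 1/10 s, in which the tool goes at most 50 mm and 8.59 degrees, less where a joint would pass 70% of its speed; a pose out of reach is approached as far as the arm can. A call with a gripper value outside its range is refused whole. The fingers move at their own pace and stop on an object; "grip_force" is the grip in N (left out, the last holds). Time passes only in rows, so rows that do not move let the fingers close. It gives the time, the measured TCP pose, the force and the opening at its end, in the units of the state.
- ctrl.get_obs(): the state, without advancing time (a new reading comes with each control period).
- viewer.camera(name): name is "side" or "top" or "wrist"; returns a dict with "img" (420x560x3 uint8, red, green, blue), "fx", "fy", "cx", "cy" (pixels), "distortion" ([k1, k2, p1, p2, k3] as OpenCV has them; the pictures are not rectified), "rvec" (rotation vector, rad) and "tvec" (3), from world to camera coordinates, as OpenCV has them. Camera axes: x right, y down, z forward; pixel columns grow to the right and rows downward; lengths in m; the calibration is good to about 2 mm. A picture is of the moment at which its call begins. There is no depth.
- hand_in(): hands the job in, once; it reports no verdict.
The state is a dict: "time_s": time; "qpos": joint angles; "joint_vel": joint speeds; "tau": joint torques, N m; "ee_pos": TCP position; "eef_rot": TCP orientation; "force": force on the tool from outside, world axes, zero at the start; "moment": the same for the moment, N m; "grip_width": finger opening in m.
Only numpy, scipy, OpenCV 4.12 (cv2) and the standard library are available. Lean on these libraries where they do the work, as an engineer would, in place of code of your own. Each camera call takes 0.05 s, during which the arm holds its last target.

## Working session

There is one attempt and no reset: what is moved stays moved. The work goes in short steps, Python scripts to look and compute and a tool call to move; the robot and the scene stay as the last step left them, time stands still between calls to the robot, and variables do not carry over. Pictures are saved under pics/ and viewed, and the job is handed in when it is done.

Besides the shell and the picture viewer there is one more tool, called after ">>>" by a JSON object that holds its "method" and its "body", one argument or row to a line. play_rows: Moves the arm, as the interface text tells. Its arguments: {"type":"object","properties":{"deltas":{"type":"array","items":{"type":"array","items":{"type":"array","items":{"type":"number"}}}},"grip_force":{"type":"number"}},"required":["deltas"]}

```bash
mkdir -p pics; ls; cat > h.py <<'E'
import numpy as np, cv2, pickle
from station import ctrl, viewer, hand_in
def snap(name,tag):
    c=viewer.camera(name); cv2.imwrite(f'pics/{tag}.png',c['img'][:,:,::-1]); pickle.dump(c,open(f'pics/{tag}.pkl','wb')); return c
def load(tag): return pickle.load(open(f'pics/{tag}.pkl','rb'))
def K(c): return np.array([[c['fx'],0,c['cx']],[0,c['fy'],c['cy']],[0,0,1.]])
def proj(c,P):
    p,_=cv2.projectPoints(np.array(P,float).reshape(-1,1,3),np.array(c['rvec'],float),np.array(c['tvec'],float),K(c),np.array(c['distortion'],float)); return p.reshape(-1,2)
def ray(c,uv):
    p=cv2.undistortPoints(np.array(uv,float).reshape(-1,1,2),K(c),np.array(c['distortion'],float)).reshape(-1,2)
    R=cv2.Rodrigues(np.array(c['rvec'],float))[0]; t=np.array(c['tvec'],float).reshape(3)
    o=-R.T@t; d=np.c_[p,np.ones(len(p))]@R; return o,d/np.linalg.norm(d,axis=1)[:,None]
def onz(c,uv,z):
    o,d=ray(c,uv); return o+d*((z-o[2])/d[:,2])[:,None]
def tri(c1,u1,c2,u2):
    o1,d1=ray(c1,[u1]);o2,d2=ray(c2,[u2]);d1=d1[0];d2=d2[0]
    A=np.c_[d1,-d2];s=np.linalg.lstsq(A,o2-o1,rcond=None)[0]
    a=o1+d1*s[0];b=o2+d2*s[1];return (a+b)/2,np.linalg.norm(a-b)
def big(tag,x0,y0,x1,y1,s):
    im=cv2.imread(f'pics/{tag}.png')[y0:y1,x0:x1]; cv2.imwrite(f'pics/{tag}_c{x0}_{y0}.png',cv2.resize(im,None,fx=s,fy=s,interpolation=cv2.INTER_CUBIC))
E
python3 - <<'E'
from h import *
for n in ('side','top','wrist'):
    c=snap(n,n+'0'); print(n,c['rvec'],c['tvec'],c['fx'],ray(c,[[280,210]]))
print(ctrl.get_obs())
E
```

```text
pics
side [ 0.94792254 -2.60480254  0.89558978] [0.39484336 0.2999079  1.41686531] 543.3342560947171 (array([-0.11349135,  0.7374723 ,  1.30253893]), array([[ 0.40744419, -0.47858548, -0.77778221]]))
top [ 2.17419745 -2.11057236  0.21223638] [-0.01260446  0.51800977  1.5360086 ] 540.8249652365012 (array([0.24638058, 0.03834383, 1.60176208]), array([[ 0.17785682, -0.04368272, -0.98308635]]))
wrist [-2.27599717  1.80764888  0.26113919] [-0.55042899 -0.02738977  0.39271151] 308.1076530544033 (array([ 0.20700028, -0.51724369,  0.38412817]), array([[-0.27531893, -0.05733542, -0.95964167]]))
{'time_s': 0.15, 'qpos': array([-1.40758347e+00,  3.00346247e-01,  1.52144074e+00, -3.04305778e-05,
        1.32069954e+00, -6.65654772e-02]), 'joint_vel': array([-0.00097007, -0.00166161, -0.00155857, -0.0007919 ,  0.00131651,
        0.00128899]), 'tau': array([ 1.11967962e-03, -5.31958687e+01, -3.52814913e+01,  7.08186999e-02,
        2.35995138e-02, -7.37334426e-05]), 'ee_pos': array([ 0.12524379, -0.53534217,  0.20501419]), 'eef_rot': array([-1.60439696,  1.56990197,  1.76698158]), 'force': array([ 0.6197003 , -0.51281205,  0.14250933]), 'moment': array([-0.03701478, -0.01642832, -0.01445281]), 'grip_width': 0.09389124502152962}
```

View pics/side0.png

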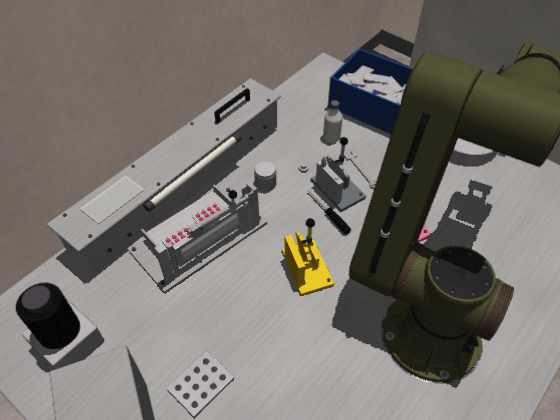

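View pics/top0.png

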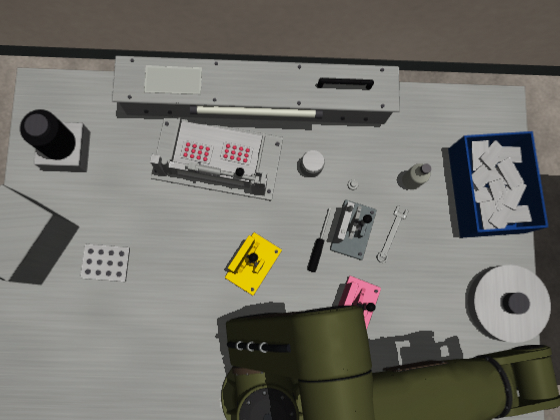

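View pics/wrist0.png

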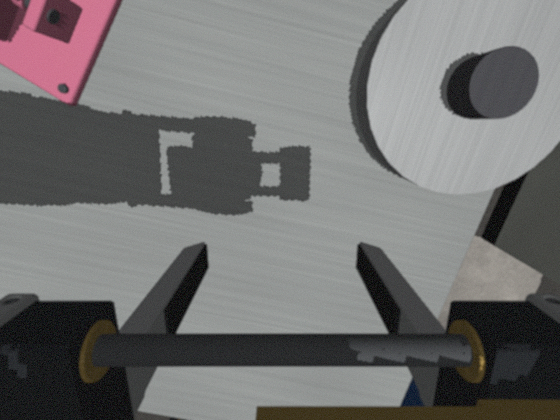

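Candidates for the lever are grey (top 355,228), yellow (253,263) and pink (360,300). The grey one fits. The guard is at top (220,160). I'll check both in close crops.

```bash
python3 - <<'E'
from h import *
big('top0',310,170,420,280,6)
big('side0',290,120,400,220,7)
big('top0',145,110,295,205,5)
big('side0',120,160,290,300,4)
E
```

```text
(no output)
```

View pics/top0_c310_170.png

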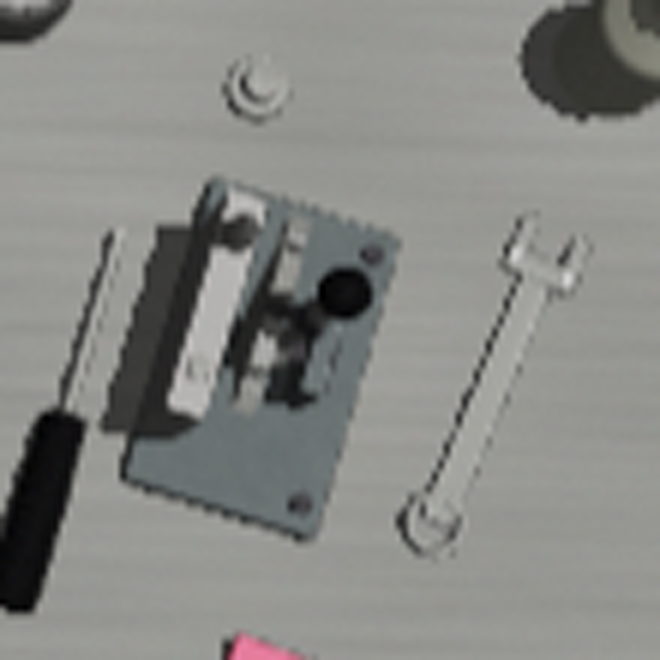

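View pics/side0_c290_120.png

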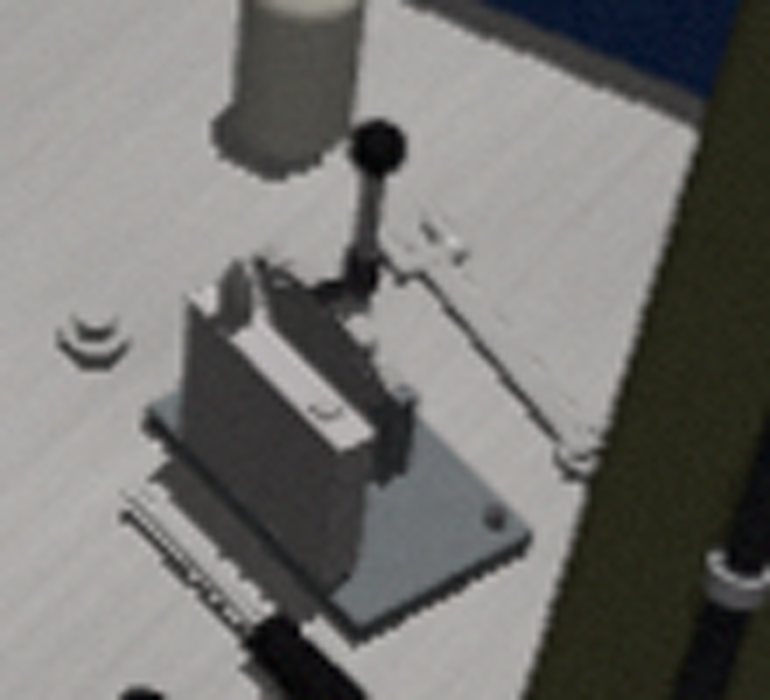

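View pics/top0_c145_110.png

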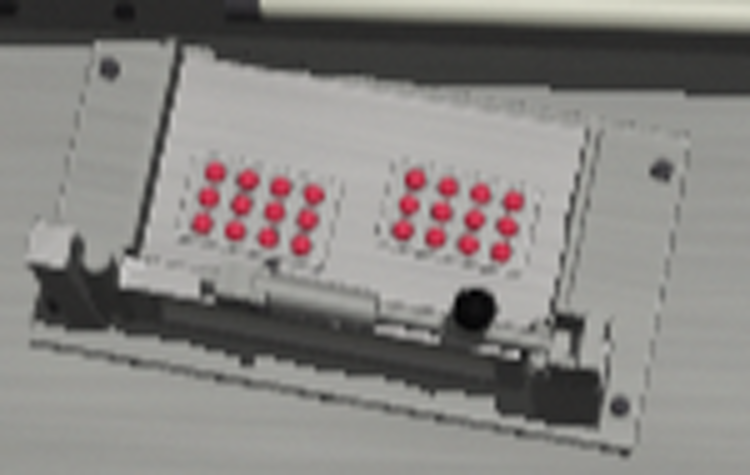

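View pics/side0_c120_160.png

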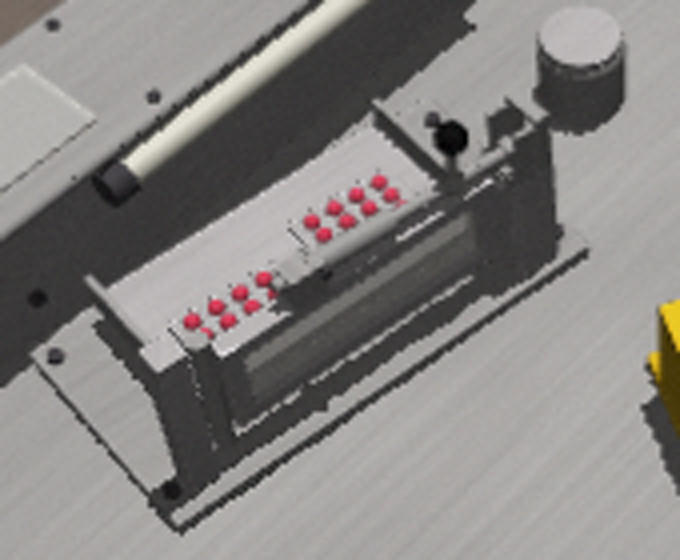

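```bash
python3 - <<'E'
from h import *
t=load('top0');s=load('side0')
def dark(c,x,y,r=7):
    g=c['img'].astype(int).max(2)[int(y)-r:int(y)+r+1,int(x)-r:int(x)+r+1]
    m=(g<35).astype(np.uint8); n,l,st,ce=cv2.connectedComponentsWithStats(m)
    k=1+np.argmax(st[1:,4]); return ce[k]+[int(x)-r,int(y)-r],st[k]
for nm,a,b in(('lever',(367.5,218.7),(344,141)),('bolt',(239.8,172),(232.7,194.2))):
    ua,sa=dark(t,*a);ub,sb=dark(s,*b);print(nm,ua,sa,ub,sb,tri(t,ua,s,ub))
    print(tri(t,a,s,b))
L=np.array([(213,178),(400,240),(310,540),(125,478)])/6+[310,170]
P=onz(t,L,0.010);print(P,P.mean(0));d=P-np.roll(P,-1,0);print(np.linalg.norm(d,axis=1),np.degrees(np.arctan2(d[:,1],d[:,0])))
pin=np.array([(236,222)])/6+[310,170];print('pin',onz(t,pin,.14)); 
# pin tip side
print(tri(t,(236/6+310,228/6+170),s,(243/7+290,262/7+120)))
# guard foot corners: top
G=np.array([(97,40),(688,132),(630,452),(33,340)])/5+[145,110]
P=onz(t,G,0.006);print(P,P.mean(0));d=P-np.roll(P,-1,0);print(np.linalg.norm(d,axis=1),np.degrees(np.arctan2(d[:,1],d[:,0])))
E
```

```text
lever [366.78333333 218.56666667] [ 3  4  9  8 60] [343.45945946 140.91891892] [ 4  4  6  7 37] (array([ 0.48496237, -0.2521355 ,  0.20418195]), np.float64(0.002850980138558644))
(array([ 0.48481952, -0.25453471,  0.20222371]), np.float64(0.0024448637546380363))
bolt [239.24 171.76] [ 4  3  8  8 50] [232.38 194.16] [ 4  4  8  8 50] (array([0.60567705, 0.08863208, 0.18338831]), np.float64(0.003612746517480411))
(array([0.60561611, 0.08726744, 0.18196607]), np.float64(0.004055388512213311))
[[ 0.57235008 -0.2290674   0.01      ]
 [ 0.54374149 -0.3232099   0.01      ]
 [ 0.39197314 -0.27754334  0.01      ]
 [ 0.41985441 -0.18587757  0.01      ]] [ 0.48197978 -0.25392455  0.01      ]
[0.09839341 0.15848996 0.0958122  0.15849382] [  73.09670961  -16.74635675 -106.9177852   164.18681793]
pin [[ 0.52542995 -0.21790728  0.14      ]]
(array([ 0.52311141, -0.21794861,  0.13892513]), np.float64(0.0006456869707939378))
[[ 0.81062288  0.32947783  0.006     ]
 [ 0.76508698 -0.03511681  0.006     ]
 [ 0.56354156 -0.00477931  0.006     ]
 [ 0.62043816  0.3564784   0.006     ]] [0.6899224  0.16151503 0.006     ]
[0.36742724 0.2038159  0.36571076 0.1920918 ] [ 82.88093052  -8.5601472  -98.95032703 171.91970335]
```

```bash
cat >> h.py <<'E'
from scipy.spatial.transform import Rotation as Ro
def cur():
    o=ctrl.get_obs(); e=o['eef_rot']; return np.array(o['ee_pos']),Ro.from_euler('xyz',e).as_matrix(),o
def Rdown(yaw): # tool x down, tool y (jaw) at world yaw
    x=np.array([0,0,-1.]);y=np.array([np.cos(yaw),np.sin(yaw),0]);return np.c_[x,y,np.cross(x,y)]
def goto(p,yaw,R0=None,p0=None):
    P,R,o=cur()
    if p0 is not None: P,R=np.array(p0),R0
    T=Rdown(yaw); 
    rv=Ro.from_matrix(R.T@T).as_rotvec()
    print('tool delta mm',np.round(R.T@(np.array(p)-P)*1e3,1),'rotvec',np.round(rv,3))
E
python3 - <<'E'
from h import *
P,R,o=cur();print(R.round(3))
a=np.radians(-16.5)
for y in (a,a+np.pi): goto([.483,-.254,.30],y)
E
```

```text
[[-0.     0.228 -0.974]
 [ 0.001 -0.974 -0.228]
 [-1.    -0.001 -0.   ]]
tool delta mm [ -94.8 -192.5 -412.4] rotvec [-1.053e+00 -0.000e+00  1.000e-03]
tool delta mm [ -94.8 -192.5 -412.4] rotvec [2.089e+00 1.000e-03 1.000e-03]
```

>>> {"method": "play_rows", "body": {
  "deltas": [
    [[-12,0,0,-0.1316,0,0,42],[-12,0,0,-0.1316,0,0,42],[-12,0,0,-0.1316,0,0,42],[-12,0,0,-0.1316,0,0,42],[-12,0,0,-0.1316,0,0,42],[-12,0,0,-0.1316,0,0,42],[-12,0,0,-0.1316,0,0,42],[-12,0,0,-0.1316,0,0,42]]
  ]
}}

```text
time_s: 0.95
ee_pos: [0.1253, -0.5354, 0.3017]
eef_rot: [-2.781, 1.57, 1.648]
force: [-0.4, 0.0, -0.5]
grip_width: 0.0423
```

```bash
python3 - <<'E'
from h import *
P,R,o=cur();print(P,R.round(3),o['qpos'])
goto([.483,-.254,.30],np.radians(-16.5))
E
```

```text
[ 0.12525041 -0.53543404  0.30169558] [[-0.     0.96  -0.279]
 [ 0.001 -0.279 -0.96 ]
 [-1.    -0.    -0.   ]] [-1.40763516e+00  2.46477027e-01  1.36765731e+00  4.43185209e-05
  1.52797466e+00 -1.12485866e+00]
tool delta mm [   1.8  265.  -370.1] rotvec [ 0.005 -0.     0.   ]
```

>>> {"method": "play_rows", "body": {
  "deltas": [
    [[0,26.5,-37,0,0,0,42],[0,26.5,-37,0,0,0,42],[0,26.5,-37,0,0,0,42],[0,26.5,-37,0,0,0,42],[0,26.5,-37,0,0,0,42],[0,26.5,-37,0,0,0,42],[0,26.5,-37,0,0,0,42],[0,26.5,-37,0,0,0,42],[0,26.5,-37,0,0,0,42],[0,26.5,-37,0,0,0,42]]
  ]
}}

```text
time_s: 1.95
ee_pos: [0.4858, -0.2546, 0.3014]
eef_rot: [-1.953, 1.571, 2.471]
force: [-0.3, -0.7, -0.6]
grip_width: 0.0418
```

```bash
python3 - <<'E'
from h import *
P,R,o=cur();print(P,o['qpos'])
c=snap('wrist','w1'); print(proj(c,[[.483,-.254,.21],[.483,-.254,.19]]))
snap('side','s1')
E
```

```text
[ 0.48575159 -0.25462471  0.30135141] [-5.49601679e-01  2.42937363e-01  1.37278685e+00  1.61836259e-05
  1.52600138e+00 -2.61414275e-01]
[[277.26018673 213.36649089]
 [277.54305814 207.40571311]]
```

View pics/w1.png

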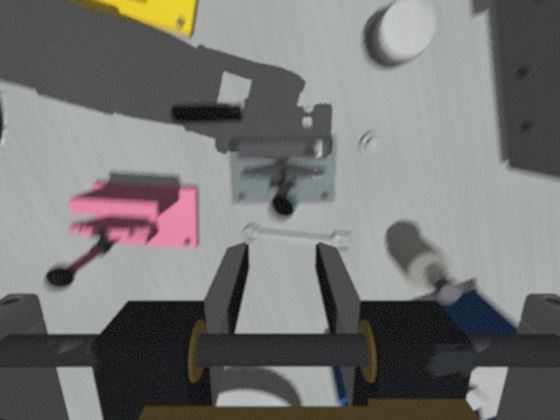

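View pics/s1.png

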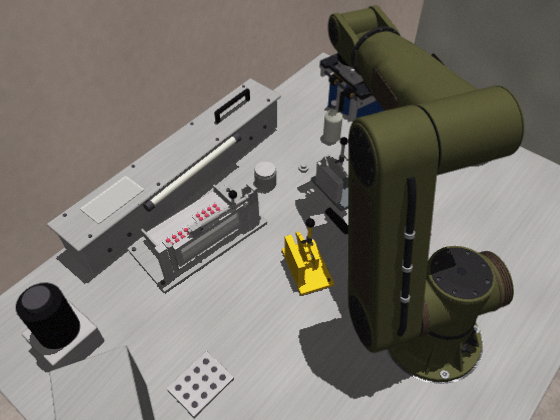

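```bash
python3 - <<'E'
from h import *
c=load('w1');t=load('top0')
g=c['img'].astype(int).max(2)[190:216,270:300];m=(g<22).astype(np.uint8);n,l,st,ce=cv2.connectedComponentsWithStats(m);k=1+np.argmax(st[1:,4]);print(ce[k]+[270,190],st[k])
u=ce[k]+[270,190]
print(onz(c,[u],.21), tri(c,u,t,(367,218.6)),onz(t,[(367,218.6)],.21))
print(onz(c,[(232,202),(232,136),(334,136),(335,203)],.01))
big('w1',220,120,350,220,6)
goto([.483,-.254,.19],np.radians(-16.5))
E
```

```text
[278.65217391 200.69565217] [ 4  8 10  6 23]
[[ 0.4876899 -0.2428597  0.21     ]] (array([ 0.48610976, -0.25320262,  0.18510583]), np.float64(0.008219840812626078)) [[ 0.48264115 -0.25215876  0.21      ]]
[[ 0.39959304 -0.27330147  0.01      ]
 [ 0.43302353 -0.17745778  0.01      ]
 [ 0.57823756 -0.22074094  0.01      ]
 [ 0.55507982 -0.3213612   0.01      ]]
tool delta mm [110.7  -3.7   2.4] rotvec [ 0.004 -0.001  0.001]
```

View pics/w1_c220_120.png

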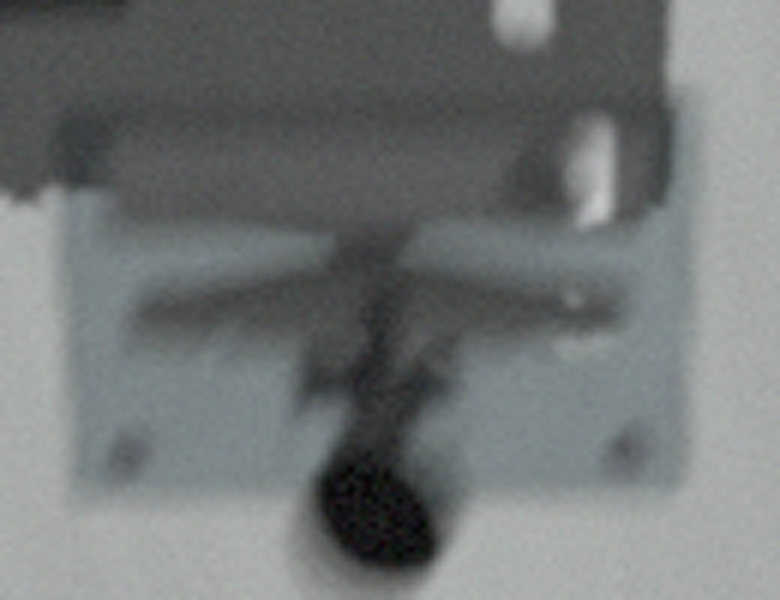

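```bash
python3 - <<'E'
from h import *
c=snap('wrist','w2');t=load('top0');P,R,o=cur();print(P)
g=c['img'].astype(int).max(2)[185:230,262:310];m=(g<40).astype(np.uint8);n,l,st,ce=cv2.connectedComponentsWithStats(m)
for k in range(1,n): 
  if st[k,4]>20: print(ce[k]+[262,185],st[k])
big('w2',220,120,350,220,6)
print(onz(c,[(283,205)],.21),tri(c,(283,205),t,(367,218.6)))
goto([.483,-.253,.19],np.radians(-16.5))
E
```

```text
[ 0.48573866 -0.25448592  0.30074465]
[278.16990291 212.43203883] [  5  16  23  24 412]
[[ 0.49182529 -0.24585995  0.21      ]] (array([ 0.48916029, -0.25883023,  0.16858483]), np.float64(0.00396120262595584))
tool delta mm [110.7  -2.9  -0.6] rotvec [ 0.003 -0.     0.001]
```

View pics/w2_c220_120.png

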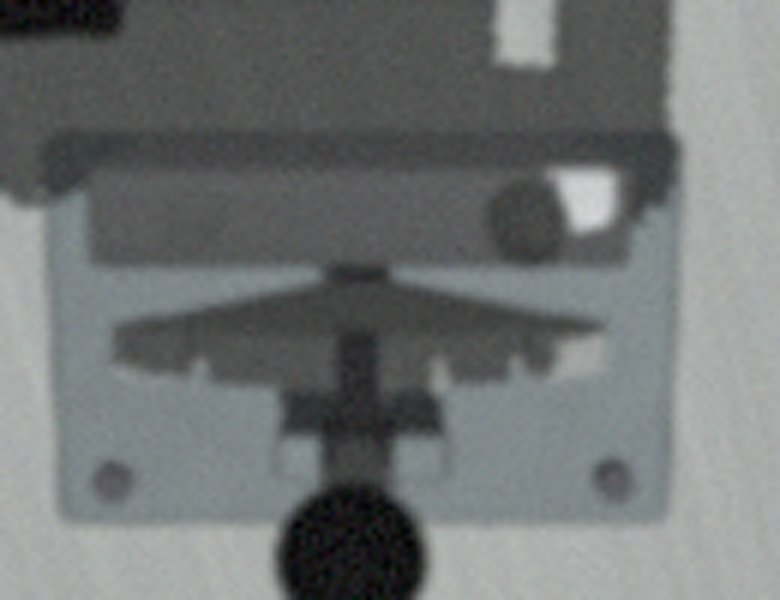

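>>> {"method": "play_rows", "body": {
  "deltas": [
    [[28,0,0,0,0,0,42],[28,0,0,0,0,0,42],[28,0,0,0,0,0,42],[26,0,0,0,0,0,42],[0,0,0,0,0,0,42]]
  ]
}}

```text
time_s: 2.6
ee_pos: [0.4826, -0.2562, 0.1884]
eef_rot: [-1.814, 1.565, 2.609]
force: [0.4, 0.3, 0.6]
grip_width: 0.042
```

```bash
python3 - <<'E'
from h import *
P,R,o=cur();print(P,o['force'])
c=snap('wrist','w3')
E
```

```text
[ 0.48258566 -0.25617097  0.18842531] [0.36774844 0.28851733 0.58204867]
```

View pics/w3.png

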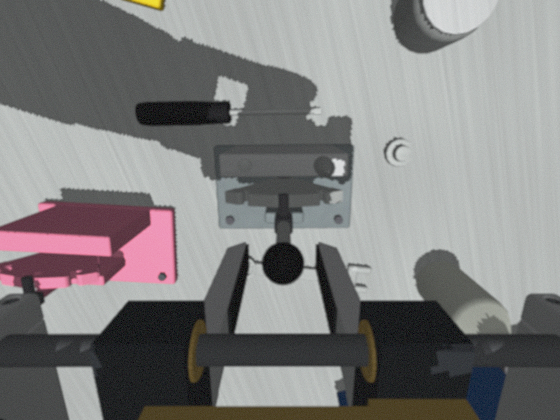

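```bash
python3 - <<'E'
from h import *
P,R,o=cur();c=load('w3')
print(proj(c,[P,P-R[:,0]*.019,P-R[:,0]*.022, P-R[:,0]*.022+R[:,2]*.008,P-R[:,0]*.022-R[:,2]*.008]))
E
```

```text
[[281.18663968 256.94693241]
 [281.03467616 271.27025044]
 [281.00772806 273.81020724]
 [281.04146593 286.58789356]
 [280.97308093 260.6970147 ]]
```

>>> {"method": "play_rows", "body": {
  "deltas": [
    [[0,8,-5,0,0,0,42],[0.2,8,0,0,0,0,42],[0.6,8,0,0,0,0,42],[1.0,8,0,0,0,0,42],[1.4,8,0,0,0,0,42],[1.9,8,0,0,0,0,42],[2.3,8,0,0,0,0,42],[2.8,8,0,0,0,0,42],[2.2,6,0,0,0,0,42],[0,0,0,0,0,0,42]]
  ]
}}

```text
time_s: 3.65
ee_pos: [0.5534, -0.2713, 0.1784]
eef_rot: [-1.78, 1.57, 2.645]
force: [-1.4, 0.9, 0.9]
grip_width: 0.042
```

```bash
python3 - <<'E'
from h import *
P,R,o=cur();print(P,o['force'])
c=snap('wrist','w4')
a=np.radians(-16.5);x=np.array([np.cos(a),np.sin(a),0]);O=np.array([.484,-.253,0])
for th in(.3,.4,.5):
  print(th,proj(c,[O+x*.16*np.sin(th)+[0,0,.05+.16*np.cos(th)]]))
E
```

```text
[ 0.5534178  -0.27129103  0.17837255] [-1.42228249  0.93949496  0.92507642]
0.3 [[235.59371947 277.36078581]]
0.4 [[263.04153874 272.64211164]]
0.5 [[287.81066697 267.06302227]]
```

View pics/w4.png

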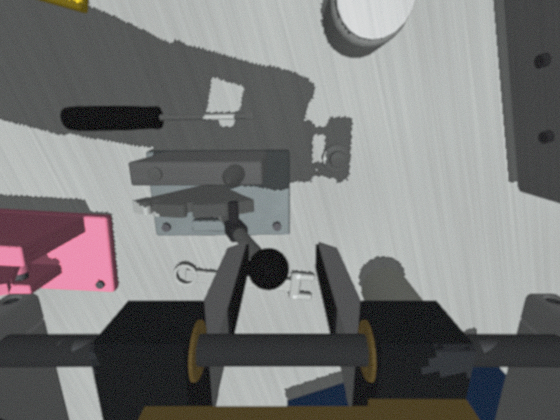

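>>> {"method": "play_rows", "body": {
  "deltas": [
    [[0,-6,0,0,0,0,42],[0,0,0,0,0,0,42],[-20,0,0,0,0,0,42],[-35,0,0,0,0,0,42],[-35,0,0,0,0,0,42],[-25,0,0,0,0,0,42],[0,0,0,0,0,0,42],[0,0,0,0,0,0,42]]
  ]
}}

```text
time_s: 4.5
ee_pos: [0.5471, -0.2695, 0.294]
eef_rot: [1.379, 1.57, -0.48]
force: [-0.3, 0.5, -0.3]
grip_width: 0.0421
```

```bash
python3 - <<'E'
from h import *
P,R,o=cur();print(P,o['force'])
c=snap('wrist','w5'); t=snap('top','t5'); s=snap('side','s5')
a=np.radians(-16.5);x=np.array([np.cos(a),np.sin(a),0]);y=np.array([-np.sin(a),np.cos(a),0]);O=np.array([.484,-.253,0])
for th in(.3,.35,.4,.45,.5):
  k=O+x*.16*np.sin(th)+[0,0,.05+.16*np.cos(th)]
  q=O+y*.016+x*.085*np.sin(th)+[0,0,.05+.085*np.cos(th)]
  print(th,proj(c,[k,q]).round(1).tolist(),proj(s,[k,q]).round(1).tolist())
big('s5',290,120,400,220,7)
big('w5',120,110,320,260,4)
E
```

```text
[ 0.54710665 -0.26946007  0.29397332] [-0.31622834  0.53996553 -0.26840404]
0.3 [[260.8, 215.5], [244.9, 183.0]] [[334.5, 131.9], [332.9, 155.9]]
0.35 [[269.1, 214.6], [248.6, 182.7]] [[332.9, 131.1], [332.0, 155.4]]
0.4 [[277.2, 213.7], [252.2, 182.5]] [[331.3, 130.4], [331.2, 155.0]]
0.45 [[285.0, 212.7], [255.8, 182.2]] [[329.7, 129.8], [330.4, 154.7]]
0.5 [[292.3, 211.5], [259.2, 181.8]] [[328.2, 129.4], [329.6, 154.4]]
```

View pics/w5_c120_110.png

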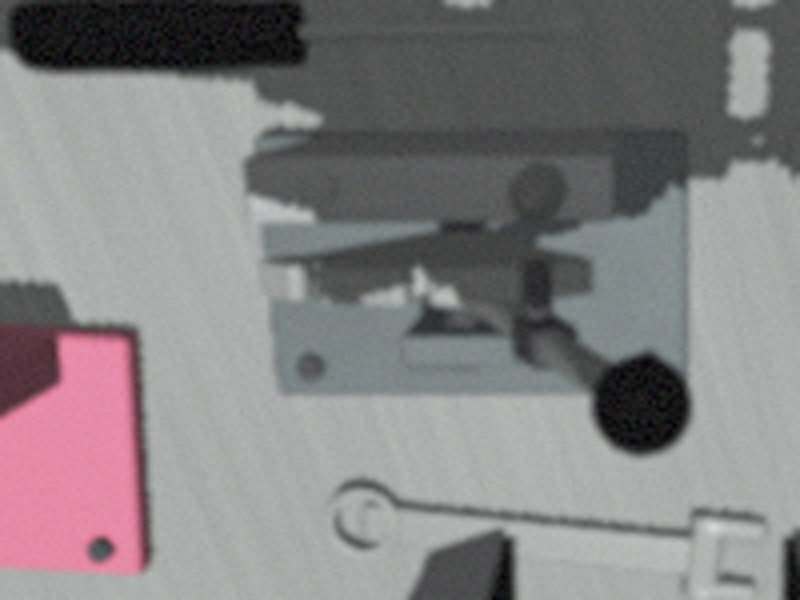

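View pics/s5_c290_120.png

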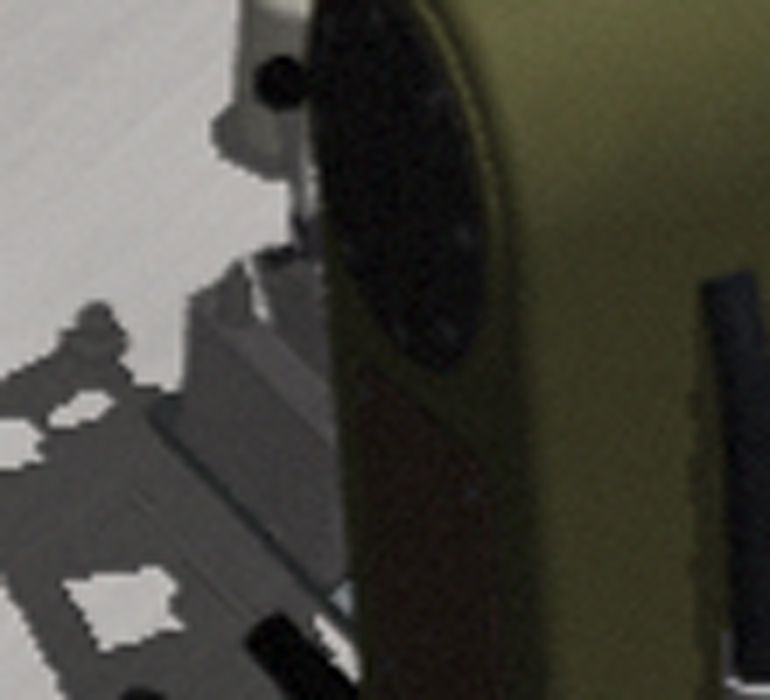

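```bash
python3 - <<'E'
from h import *
from scipy.optimize import least_squares
def blob(c,x,y,r=18,th=30):
    x=int(x);y=int(y);g=c['img'].astype(int).max(2)[y-r:y+r+1,x-r:x+r+1];m=(g<th).astype(np.uint8)
    m=cv2.morphologyEx(m,cv2.MORPH_OPEN,np.ones((7,7),np.uint8))
    n,l,st,ce=cv2.connectedComponentsWithStats(m);k=1+np.argmax(st[1:,4]);return ce[k]+[x-r,y-r],st[k]
c2=load('w2');c5=load('w5')
u2,s2=blob(c2,278,213);u5,s5=blob(c5,280,211);print(u2,s2,u5,s5)
a=np.radians(-16.5);x=np.array([np.cos(a),np.sin(a),0])
A=onz(c2,[u2],.21)[0];print(A)
for th in (.36,.38,.4,.42,.44):
    print(th, proj(c5,[A+x*.16*np.sin(th)+[0,0,.16*np.cos(th)-.16]]))
# stand-relative: feet corner holes, plus pin
t=load('top0')
print(proj(c5,[A*[1,1,0]]),)
E
python3 - <<'E'
import cv2
a=cv2.imread('pics/w5.png')[160:220,215:300];cv2.imwrite('pics/w5z.png',cv2.resize(a,None,fx=9,fy=9,interpolation=cv2.INTER_CUBIC))
E
```

```text
Traceback (most recent call last):
ValueError: attempt to get argmax of an empty sequence
```

View pics/w5z.png

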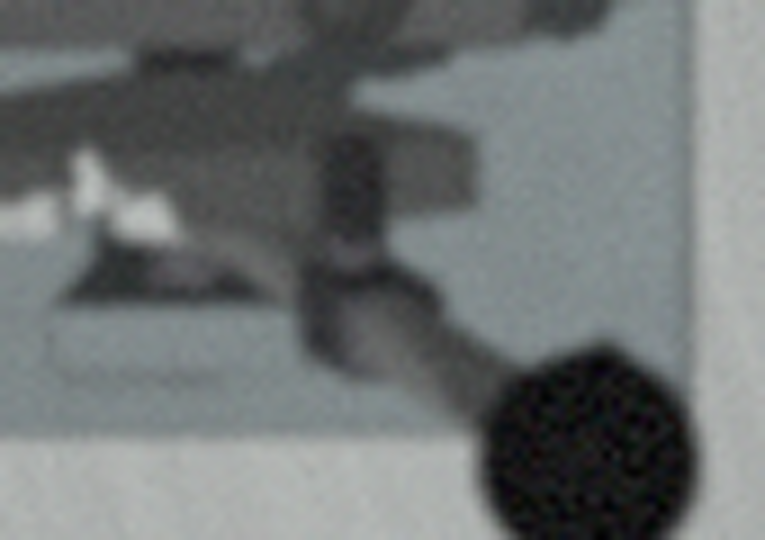

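```bash
python3 - <<'E'
from h import *
def blob(c,x,y,r=20,th=45):
    x=int(x);y=int(y);g=c['img'].astype(int).max(2)[y-r:y+r+1,x-r:x+r+1];m=(g<th).astype(np.uint8)
    m=cv2.morphologyEx(m,cv2.MORPH_CLOSE,np.ones((3,3),np.uint8));m=cv2.morphologyEx(m,cv2.MORPH_OPEN,np.ones((11,11),np.uint8))
    n,l,st,ce=cv2.connectedComponentsWithStats(m);k=1+np.argmax(st[1:,4]);return ce[k]+[x-r,y-r],st[k]
c2=load('w2');c5=load('w5')
u2,s2=blob(c2,278,213);u5,s5=blob(c5,281,211);print(u2,s2,u5,s5)
for deg in(-15.5,-16.5,-17.5):
  a=np.radians(deg);x=np.array([np.cos(a),np.sin(a),0])
  A=onz(c2,[u2],.21)[0];print(A)
  for th in (.36,.38,.4,.42,.44):
    print(th, proj(c5,[A+x*.16*np.sin(th)+[0,0,.16*np.cos(th)-.16]]))
E
```

```text
[278.0656168  212.56167979] [ 10  10  21  20 381] [279.60821918 210.53424658] [  9  10  20  20 365]
[ 0.48548181 -0.2514769   0.21      ]
0.36 [[271.79206521 211.50894348]]
0.38 [[275.03790901 211.09234226]]
0.4 [[278.23419404 210.66132118]]
0.42 [[281.37836964 210.21647714]]
0.44 [[284.46801774 209.75841752]]
[ 0.48548181 -0.2514769   0.21      ]
0.36 [[271.81299496 212.52562171]]
0.38 [[275.05654537 212.15910811]]
0.4 [[278.25026602 211.77720123]]
0.42 [[281.391625   211.38046266]]
0.44 [[284.47822338 210.96946659]]
[ 0.48548181 -0.2514769   0.21      ]
0.36 [[271.8153788  213.54035853]]
0.38 [[275.05573619 213.22373541]]
0.4 [[278.24601268 212.89074027]]
0.42 [[281.38369574 212.54190011]]
0.44 [[284.46640624 212.17775667]]
```

>>> {"method": "play_rows", "body": {
  "deltas": [
    [[30,-6,0,0,0,0,42],[30,0,0,0,0,0,42],[30,0,0,0,0,0,42],[25,0,0,0,0,0,42],[0,0,0,0,0,0,42],[0,0,0,0,0,0,31],[0,0,0,0,0,0,31],[0,0,0,0,0,0,31]]
  ],
  "grip_force": 3
}}

```text
time_s: 5.45
ee_pos: [0.542, -0.2681, 0.1804]
eef_rot: [1.34, 1.569, -0.519]
force: [1.4, -0.7, 0.7]
grip_width: 0.0311
```

```bash
python3 - <<'E'
from h import *
P,R,o=cur();print(P,o['force'],o['grip_width'])
c=snap('wrist','w6'); big('w6',150,130,350,280,4)
a=np.radians(-16.5);x=np.array([np.cos(a),np.sin(a),0])
for th in (.34,.36,.38,.4,.42): print(th, proj(c,[np.array([ 0.4855,-0.2515,.21])+x*.16*np.sin(th)+[0,0,.16*np.cos(th)-.16]]))
E
```

```text
[ 0.54195969 -0.26807136  0.18043244] [ 1.42902149 -0.73389946  0.74342935] 0.03112252978819131
0.34 [[269.89817559 270.6740606 ]]
0.36 [[275.20771065 269.7575202 ]]
0.38 [[280.41497433 268.80393866]]
0.4 [[285.5148856 267.8152826]]
0.42 [[290.50275949 266.79354349]]
```

View pics/w6_c150_130.png

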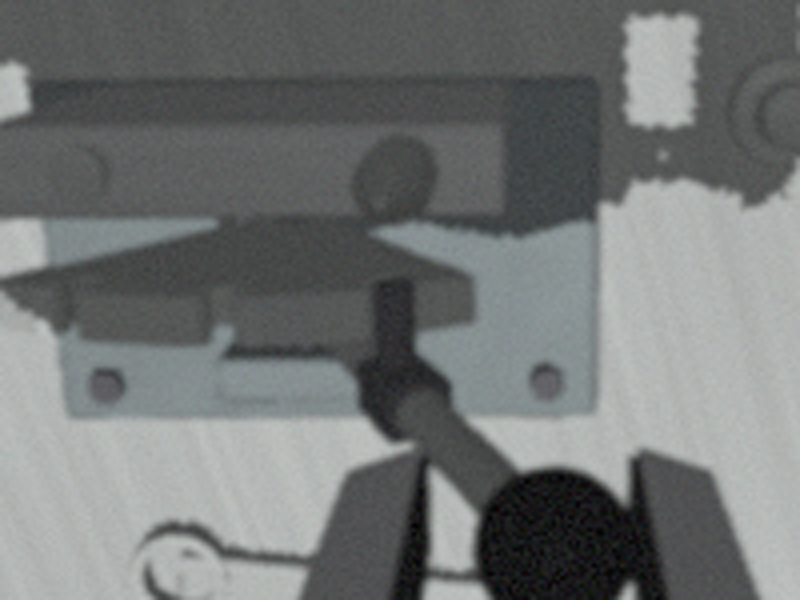

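>>> {"method": "play_rows", "body": {
  "deltas": [
    [[0,0,0,0,0,0,27],[0,0,0,0,0,0,27],[0,0,0,0,0,0,27]]
  ],
  "grip_force": 3
}}

```text
time_s: 5.8
ee_pos: [0.542, -0.268, 0.1797]
eef_rot: [1.414, 1.569, -0.445]
force: [3.7, -0.8, 2.5]
grip_width: 0.0271
```

```bash
python3 - <<'E'
from h import *
P,R,o=cur();print(P,o['force'],o['grip_width'])
c=snap('wrist','w7'); big('w7',150,130,350,280,4)
a=np.radians(-16.5);x=np.array([np.cos(a),np.sin(a),0])
for th in (.34,.36,.38,.4,.42): print(th, proj(c,[np.array([ 0.4855,-0.2515,.21])+x*.16*np.sin(th)+[0,0,.16*np.cos(th)-.16]]))
E
```

```text
[ 0.54204132 -0.26799377  0.17973842] [ 3.69767076 -0.78112365  2.54548438] 0.027051156157972853
0.34 [[269.75107778 271.34190823]]
0.36 [[275.08134196 270.41870515]]
0.38 [[280.30877705 269.45820537]]
0.4 [[285.42827359 268.46239515]]
0.42 [[290.43512161 267.43328567]]
```

View pics/w7_c150_130.png

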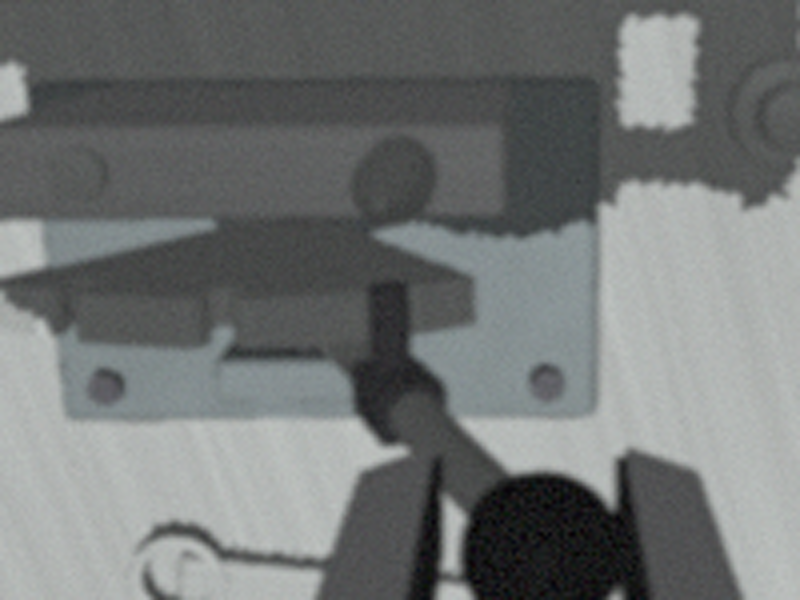

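>>> {"method": "play_rows", "body": {
  "deltas": [
    [[0,0,0,0,0,0,42],[0,0,0,0,0,0,42],[0,0,0,0,0,0,42]]
  ]
}}

```text
time_s: 6.15
ee_pos: [0.5411, -0.2677, 0.1786]
eef_rot: [-1.723, 1.569, 2.701]
force: [1.3, -0.7, 0.4]
grip_width: 0.0418
```

```bash
python3 - <<'E'
from h import *
P,R,o=cur();print(P,o['force'],o['grip_width'])
c=snap('wrist','w8'); big('w8',150,130,350,280,4)
a=np.radians(-16.5);x=np.array([np.cos(a),np.sin(a),0])
for th in (.34,.36,.38,.4,.42): print(th, proj(c,[np.array([ 0.4855,-0.2515,.21])+x*.16*np.sin(th)+[0,0,.16*np.cos(th)-.16]]))
E
```

```text
[ 0.54114656 -0.26765512  0.17856648] [ 1.27083066 -0.72324695  0.40464489] 0.041826477698190895
0.34 [[271.23644133 272.39957552]]
0.36 [[276.5969251 271.4732696]]
0.38 [[281.85401384 270.50902082]]
0.4 [[287.0025251  269.50883784]]
0.42 [[292.03768054 268.47475564]]
```

View pics/w8_c150_130.png

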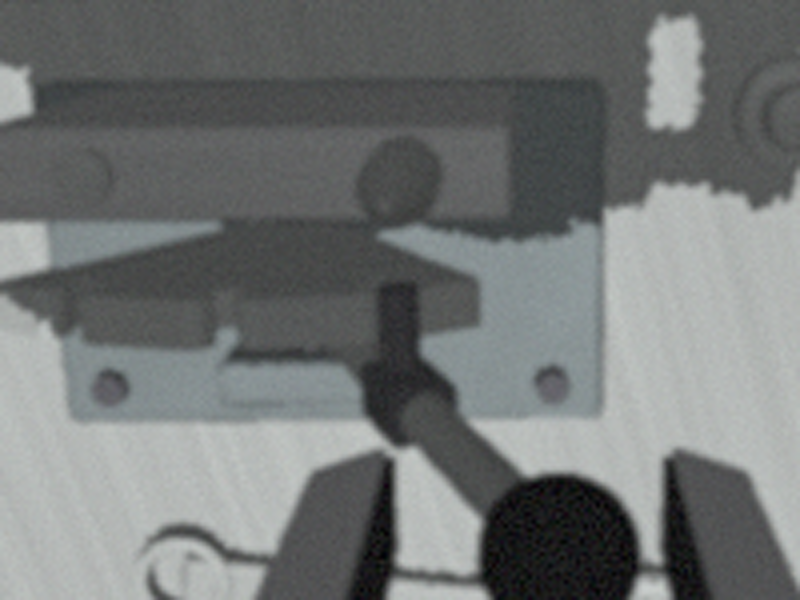

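>>> {"method": "play_rows", "body": {
  "deltas": [
    [[-40,0,0,0,0,0,42],[-40,0,0,0,0,0,42],[-42,0,0,0,0,0,50],[0,0,0,0,0,0,50]]
  ]
}}

```text
time_s: 6.6
ee_pos: [0.5425, -0.2683, 0.307]
eef_rot: [1.337, 1.562, -0.522]
force: [-0.7, 0.2, -0.0]
grip_width: 0.0498
```

```bash
python3 - <<'E'
from h import *
P,R,o=cur();print(P,R.round(3)); goto([.606,.088,.30],np.radians(-8))
E
```

```text
[ 0.54247231 -0.26833608  0.30702312] [[ 0.008  0.959 -0.284]
 [-0.004 -0.284 -0.959]
 [-1.     0.008  0.002]]
tool delta mm [   6.   -40.4 -359.7] rotvec [-0.149  0.003 -0.008]
```

>>> {"method": "play_rows", "body": {
  "deltas": [
    [[1,-5,-45,0,0,0,50],[1,-5,-45,0,0,0,50],[1,-5,-45,0,0,0,50],[1,-5,-45,0,0,0,50],[1,-5,-45,0,0,0,50],[1,-5,-45,0,0,0,50],[0,-5,-45,0,0,0,50],[0,-5,-45,0,0,0,50],[0,0,0,-0.147,0,0,50],[0,0,0,0,0,0,50]]
  ]
}}

```text
time_s: 7.6
ee_pos: [0.6053, 0.0898, 0.294]
eef_rot: [-1.291, 1.569, -2.998]
force: [0.5, -0.3, 0.1]
grip_width: 0.0504
```

```bash
python3 - <<'E'
from h import *
P,R,o=cur();print(P,R.round(3))
c=snap('wrist','w9');print(proj(c,[[.6057,.0886,.187]]))
E
```

```text
[0.60527196 0.08976231 0.29397396] [[-0.002  0.991 -0.136]
 [-0.    -0.136 -0.991]
 [-1.    -0.002  0.   ]]
[[281.1870979  209.23257348]]
```

View pics/w9.png

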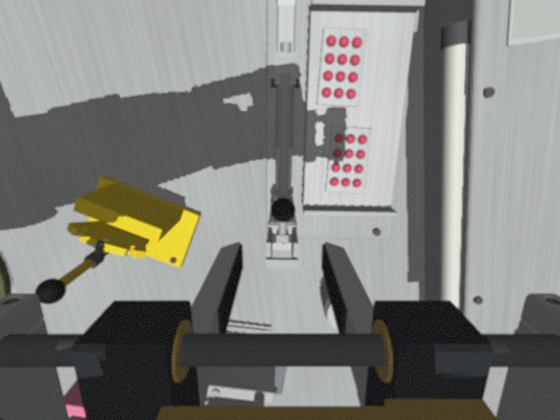

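>>> {"method": "play_rows", "body": {
  "deltas": [
    [[31,1,0,0,0,0,50],[31,0,0,0,0,0,50],[31,0,0,0,0,0,50],[30,0,0,0,0,0,50],[0,0,0,0,0,0,50],[0,0,0,0,0,0,50]]
  ]
}}

```text
time_s: 8.25
ee_pos: [0.6067, 0.0878, 0.1729]
eef_rot: [1.617, 1.571, -0.098]
force: [0.2, -0.2, 1.1]
grip_width: 0.0502
```

```bash
python3 - <<'E'
from h import *
P,R,o=cur();print(P,R.round(3),o['force'])
c=snap('wrist','w10');print(proj(c,[P-R[:,0]*.019,P-R[:,0]*.019+R[:,2]*.005,P-R[:,0]*.019+R[:,1]*.005]))
big('w10',180,180,380,330,4)
snap('side','s10')
E
```

```text
[0.60669808 0.08781397 0.17292313] [[ 0.     0.99  -0.144]
 [-0.    -0.144 -0.99 ]
 [-1.     0.    -0.   ]] [ 0.19305851 -0.21573603  1.06164515]
[[279.58401883 268.88085519]
 [279.61429134 276.71094377]
 [288.29585879 268.86785584]]
```

View pics/w10_c180_180.png

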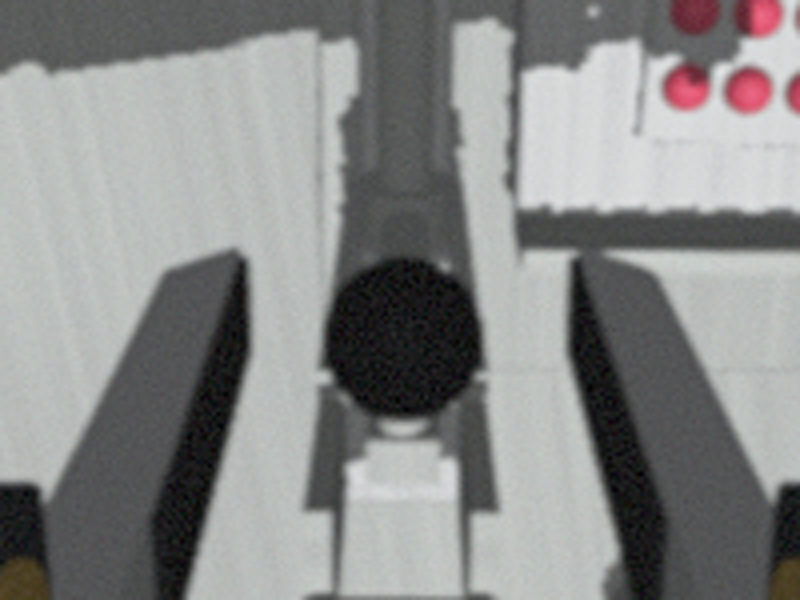

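View pics/s10.png

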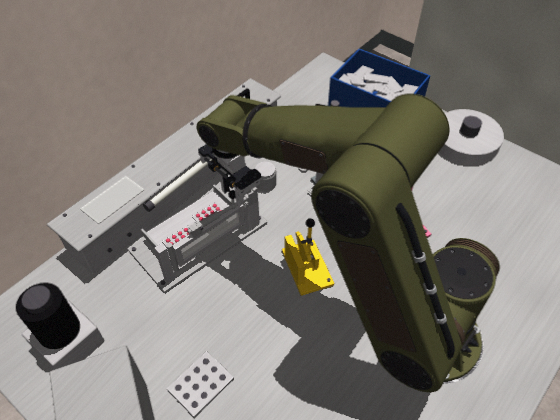

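>>> {"method": "play_rows", "body": {
  "deltas": [
    [[4,0,-3,0,0,0,50],[0,0,0,0,0,0,34],[0,0,0,0,0,0,28],[0,0,0,0,0,0,23],[0,0,0,0,0,0,20],[0,0,0,0,0,0,20]]
  ],
  "grip_force": 12
}}

```text
time_s: 8.95
ee_pos: [0.6068, 0.0916, 0.1682]
eef_rot: [-1.556, 1.571, 3.015]
force: [-2.4, -0.4, 1.7]
grip_width: 0.0233
```

```bash
python3 - <<'E'
from h import *
P,R,o=cur();print(P,o['force'],o['moment'],o['grip_width'])
E
```

```text
[0.60679383 0.09157196 0.16816777] [-2.40258975 -0.38017347  1.72264366] [-0.03695464  0.28508687  0.05044103] 0.02325837095802255
```

>>> {"method": "play_rows", "body": {
  "deltas": [
    [[-2.6,0,-0.8,0,0,0,20],[-2.6,0,-0.9,0,0,0,20],[-2.6,0,-1.0,0,0,0,20],[-2.6,0,-1.0,0,0,0,20],[0,0,0,0,0,0,20],[0,0,0,0,0,0,20]]
  ],
  "grip_force": 20
}}

```text
time_s: 9.55
ee_pos: [0.6074, 0.0952, 0.1784]
eef_rot: [-0.847, 1.571, -2.559]
force: [-2.7, -0.3, -1.7]
grip_width: 0.0225
```

```bash
python3 - <<'E'
from h import *
P,R,o=cur();print(P,o['force'],o['moment'],o['grip_width'])
snap('wrist','w11');big('w11',180,180,380,330,4)
c=snap('side','s11');big('s11',180,140,290,240,7)
E
```

```text
[0.6074089  0.09521959 0.17842862] [-2.70264405 -0.26864697 -1.65642647] [-0.20478425  0.35067255 -0.00228905] 0.02248685510927292
```

View pics/w11_c180_180.png

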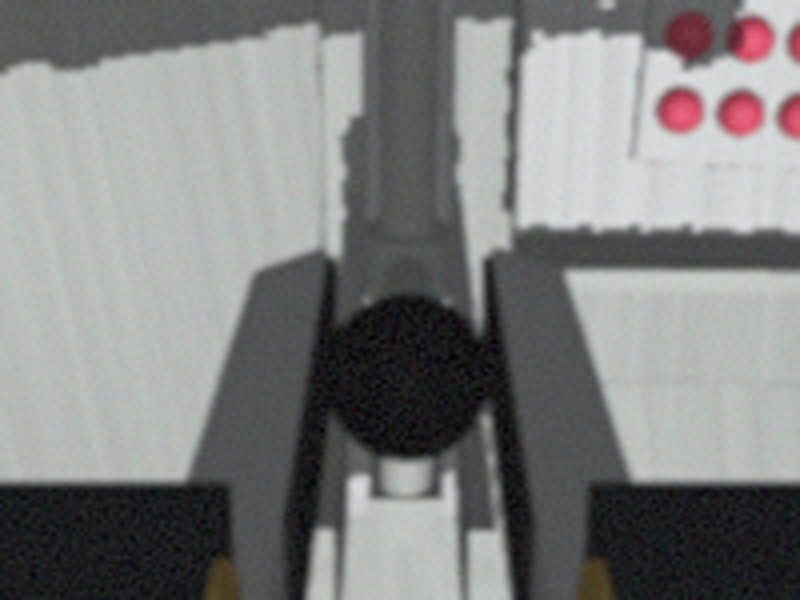

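View pics/s11_c180_140.png

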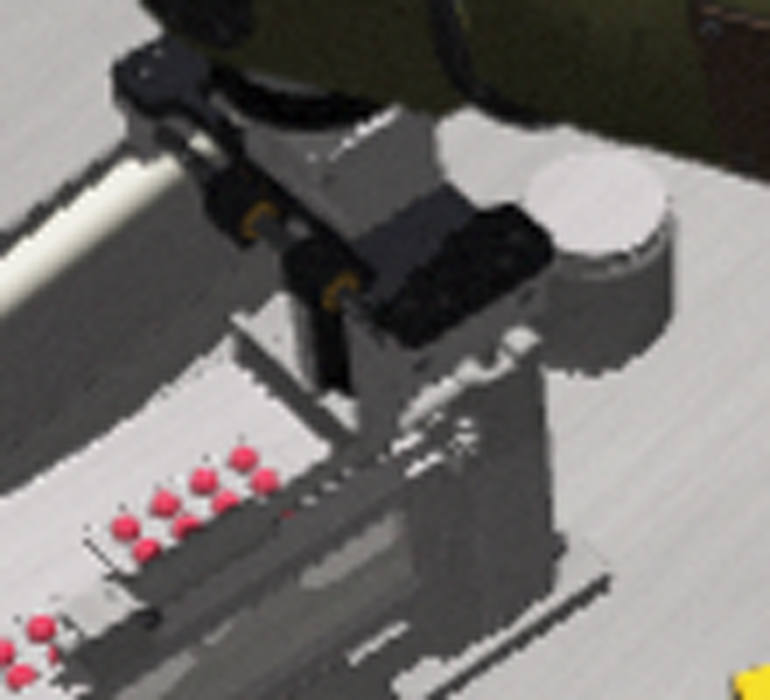

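>>> {"method": "play_rows", "body": {
  "deltas": [
    [[-1,0,-0.5,0,0,0,20],[0,0,-2,0,0,0,20],[0,0,-3,0,0,0,20],[0,0,-3,0,0,0,20],[0,0,0,0,0,0,20]]
  ],
  "grip_force": 20
}}

```text
time_s: 10.15
ee_pos: [0.6087, 0.1042, 0.1794]
eef_rot: [-2.992, 1.571, 1.58]
force: [-1.8, 1.1, -1.5]
grip_width: 0.0227
```

```bash
python3 - <<'E'
from h import *
P,R,o=cur();print(P,o['force'],o['moment'],o['grip_width'],R.round(3))
snap('wrist','w12');big('w12',180,180,380,330,4)
E
```

```text
[0.60865581 0.10422508 0.17936538] [-1.77335504  1.1238187  -1.49203949] [0.12762701 0.2916223  0.04571911] 0.022739479965408562 [[-0.    0.99 -0.14]
 [ 0.   -0.14 -0.99]
 [-1.   -0.   -0.  ]]
```

View pics/w12_c180_180.png

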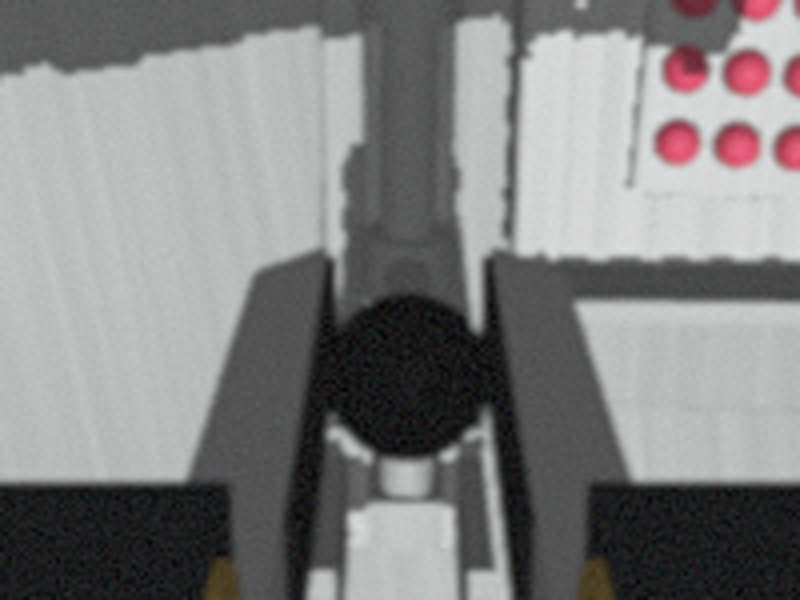

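>>> {"method": "play_rows", "body": {
  "deltas": [
    [[0,0,-4,0,0,0,20],[0.1,0,-4,0,0,0,20],[0.1,0,-4,0,0,0,20],[0.1,0,-4,0,0,0,20],[0.1,0,-4,0,0,0,20],[0.1,0,-4,0,0,0,20],[0.1,0,-4,0,0,0,20],[0,0,-4,0,0,0,20],[0,0,0,0,0,0,20]]
  ],
  "grip_force": 20
}}

```text
time_s: 11.1
ee_pos: [0.6132, 0.136, 0.1788]
eef_rot: [2.888, 1.57, 1.176]
force: [-1.2, 1.8, -2.7]
grip_width: 0.0228
```

```bash
python3 - <<'E'
from h import *
P,R,o=cur();print(P,o['force'],o['moment'],o['grip_width'])
snap('wrist','w13');big('w13',180,180,380,330,4)
c=snap('side','s13');big('s13',160,140,270,240,7)
E
```

```text
[0.61321353 0.13595693 0.17876888] [-1.20544903  1.77469125 -2.69655833] [ 0.10174194  0.07545587 -0.0387186 ] 0.022757306720762024
```

View pics/w13_c180_180.png

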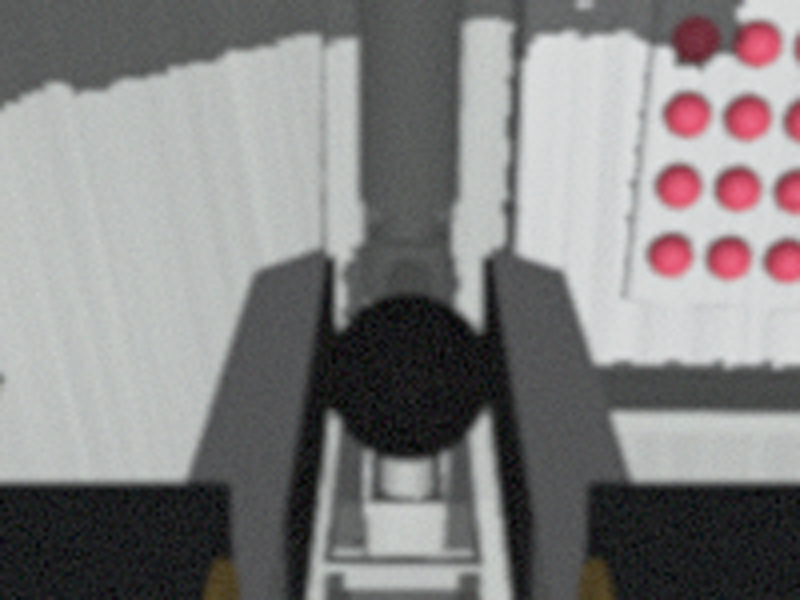

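View pics/s13_c160_140.png

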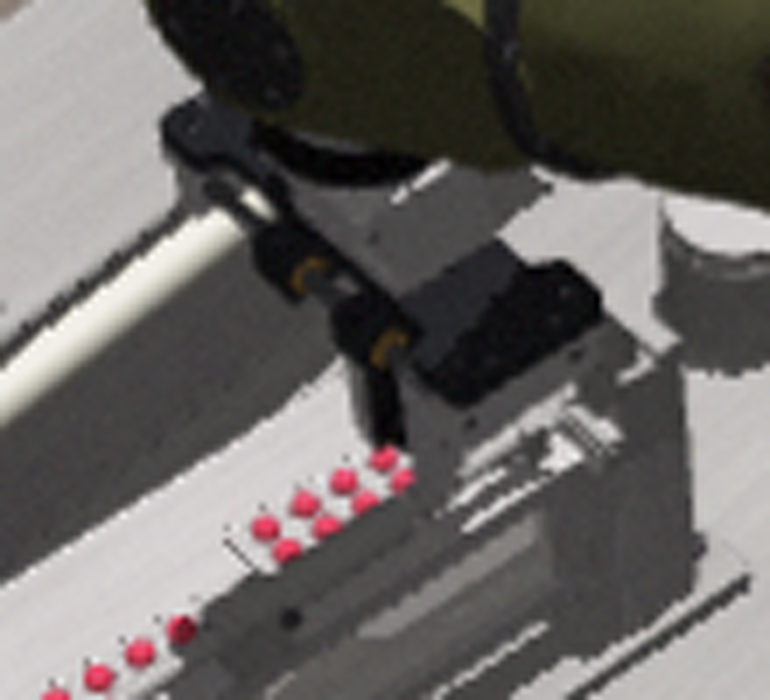

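>>> {"method": "play_rows", "body": {
  "deltas": [
    [[0,-7.32,-0.16,0.0436,0,0,20],[0,-7.32,-0.16,0.0436,0,0,20],[0,-7.32,-0.16,0.0436,0,0,20],[0,0,0,0,0,0,20]]
  ],
  "grip_force": 20
}}

```text
time_s: 11.6
ee_pos: [0.5916, 0.1399, 0.1792]
eef_rot: [1.985, 1.57, 0.142]
force: [3.0, -1.0, -3.0]
grip_width: 0.0227
```

```bash
python3 - <<'E'
from h import *
P,R,o=cur();print(P,o['force'],o['moment'],o['grip_width'],R.round(3))
snap('wrist','w14')
E
```

```text
[0.59161385 0.13986186 0.17920226] [ 3.01161425 -0.96484979 -3.00929193] [-0.04792441 -0.48776765 -0.00431583] 0.022730384736544013 [[ 0.001  0.963 -0.269]
 [ 0.    -0.269 -0.963]
 [-1.     0.001 -0.   ]]
```

View pics/w14.png

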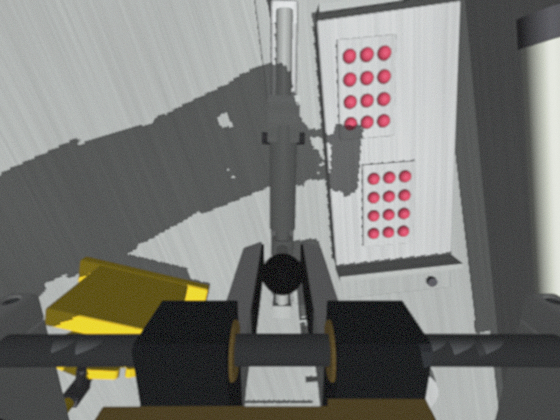

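The gate is following, with about 3 N of spring pull. I'll carry on to 25°.

>>> {"method": "play_rows", "body": {
  "deltas": [
    [[0,-7.32,-0.16,0.0436,0,0,20],[0,-7.32,-0.16,0.0436,0,0,20],[0,-7.32,-0.16,0.0436,0,0,20],[0,-7.32,-0.16,0.0436,0,0,20],[0,-7.32,-0.16,0.0436,0,0,20],[0,-7.32,-0.16,0.0436,0,0,20],[0,-7.32,-0.16,0.0436,0,0,20],[0,0,0,0,0,0,20],[0,0,0,0,0,0,20]]
  ],
  "grip_force": 20
}}

```text
time_s: 12.55
ee_pos: [0.5457, 0.1606, 0.179]
eef_rot: [2.052, 1.57, -0.094]
force: [3.3, -0.2, -2.1]
grip_width: 0.0226
```

```bash
python3 - <<'E'
from h import *
P,R,o=cur();print(P,o['force'],o['moment'],o['grip_width'],R.round(3))
H=np.array([.6364,.3024]);d=P[:2]-H;print(np.linalg.norm(d),np.degrees(np.arctan2(-d[0],-d[1]))-8)
snap('wrist','w15');snap('top','t15');snap('side','s15');big('top' and 't15',140,100,300,220,5)
E
```

```text
[0.54572345 0.16059053 0.17901965] [ 3.33556128 -0.17676121 -2.14485909] [-0.29609288 -0.54706294 -0.04377752] 0.02264895233056936 [[ 0.001  0.839 -0.544]
 [-0.    -0.544 -0.839]
 [-1.     0.001 -0.   ]]
0.1683215992009229 24.595872828392125
```

View pics/t15.png

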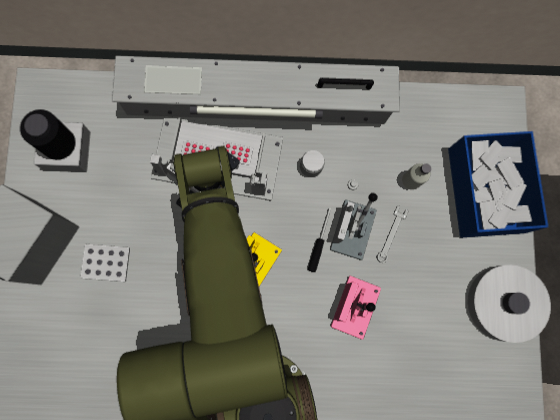

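View pics/w15.png

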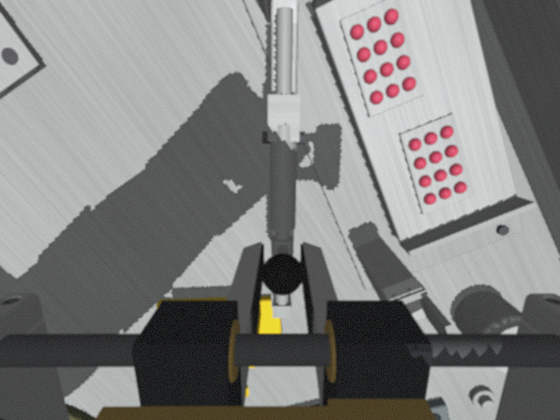

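View pics/s15.png

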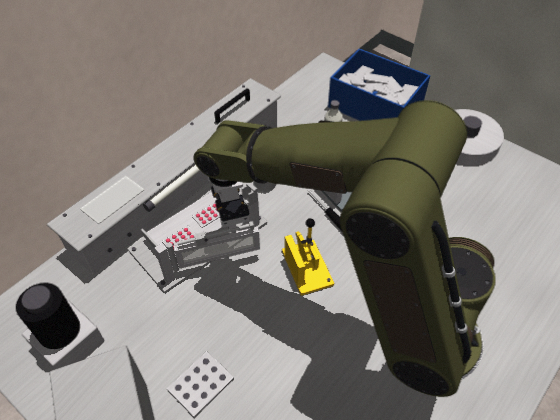

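```bash
python3 - <<'E'
from h import *
c=load('w15');t=load('t15')
def ang(p):
    d=p[0]-p[1]; return np.degrees(np.arctan2(d[1],d[0]))
D=onz(c,[(319,5),(403,245)],.04);print('deck',D,ang(D))
G=onz(c,[(285,15),(282,215)],.150);print('rod',G,ang(G)); 
# screen of lever
a=np.radians(-16.5);x=np.array([np.cos(a),np.sin(a),0]);g=t['img'].astype(int).max(2)[188:208,363:385];m=(g<40).astype(np.uint8)
n,l,st,ce=cv2.connectedComponentsWithStats(m);k=1+np.argmax(st[1:,4]);print(ce[k]+[363,188],st[k])
for th in(.3,.35,.4,.45,.5):print(th,proj(t,[np.array([.4835,-.2522,.21])+x*.16*np.sin(th)+[0,0,.16*np.cos(th)-.16]]))
big('t15',310,170,420,280,6);big('t15',140,110,300,210,5)
E
```

```text
deck [[0.67389167 0.29351589 0.04      ]
 [0.6321851  0.04334601 0.04      ]] 80.53509546994684
rod [[0.62599242 0.2779187  0.15      ]
 [0.55686507 0.17488611 0.15      ]] 56.14127371510593
[372.42307692 197.01923077] [ 6  6  8  8 52]
0.3 [[371.43428111 201.99085434]]
0.35 [[372.01956705 199.51553609]]
0.4 [[372.55686836 197.12940604]]
0.45 [[373.04487688 194.83932378]]
0.5 [[373.48249841 192.65166082]]
```

View pics/t15_c310_170.png

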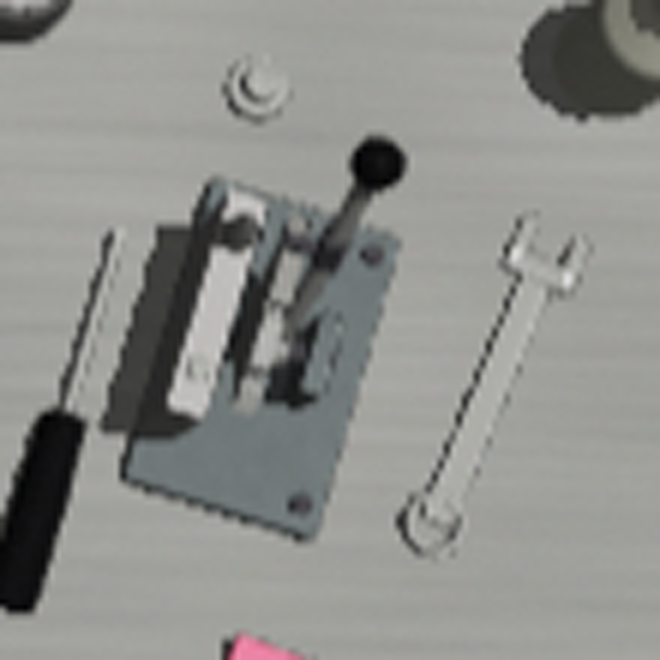

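>>> {"method": "play_rows", "body": {
  "deltas": [
    [[0,-1,0,0.006,0,0,20],[0,0,0,0,0,0,20],[0,0,0,0,0,0,20],[0,0,0,0,0,0,20],[0,0,0,0,0,0,20]]
  ]
}}

```text
time_s: 13.2
ee_pos: [0.5443, 0.1614, 0.1789]
eef_rot: [1.532, 1.571, -0.622]
force: [3.0, -1.2, -2.8]
grip_width: 0.0225
```

```bash
python3 - <<'E'
from h import *
P,R,o=cur();print(P,o['force'],o['grip_width'],abs(o['joint_vel']).max())
H=np.array([.6364,.3024]);d=P[:2]-H;print(np.linalg.norm(d),np.degrees(np.arctan2(-d[0],-d[1]))-8)
print(hand_in())
E
```

```text
[0.54432137 0.16136401 0.17886334] [ 3.04976528 -1.20492001 -2.78670559] 0.022531189153836076 0.0018379671706604962
0.1684328507154788 25.139447136047956
the job is handed in; nothing more can be done
None
```

I did both parts in the order asked and handed the job in at about 13 s, with the gripper still holding the gate about 25° ajar.

- **Lever:** I threw the grey lever to the notch beside the pointed pin, on the stand's +x side. The last top view put it at about 0.40 rad. The wrist view read slightly higher, 0.41, which is within its error. A light push of about 4 N moved it roughly 2 mm and it sprang back, so the pawl appears to be seated. I could not see the pawl itself.
- **Bolt:** I lifted it about 10 to 11 mm and drew it about 41 mm towards the hinge. The wrist force readings I took stayed below about 4 N and gave no sign of it catching on the keeper.
- **Gate:** The arm position puts it at 25.1°. A view taken just before the final small nudge gave 24.4°. The spring pull of about 3 N was steady, with the grip on the bolt knob at 20 N.
- **Loose things:** I touched nothing but the two knobs. In the last views the loose things that could be seen were where they started. The arm hid part of the guard and the cards from above, but the cards lay in place on the deck in the wrist view.

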